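Clip the dispersing tools onto the rail in size order

ROBOT

A 6-joint arm with a two-finger parallel gripper is mounted at the origin on the work surface. World frame = base frame: x ahead of the robot, y to its left, z up, the work surface at z = 0. Lengths are in m, angles in rad, forces in N, time in s.
With the tool pointing down it reaches from about 0.35 to 0.85 m from the base axis. Payload 8.1 kg.
Tool frame: the origin (TCP) lies on the centre line of the jaws, within the pads' length; the fingertips stand robot.tips_ahead ahead of it and the grasp point (between the pads) lies 8 mm behind it (robot.tips_ahead is the distance from the TCP to the fingertips, in m); z points along the fingers, y is the direction in which the jaws open and shut (so a half turn about z gives the same grasp; the last joint's range is limited). The gripper opens to 93 mm and grips with 3 to 60 N. Pads are 15 mm wide; open, the fingers measure 128 mm over their backs; the gripper's body (75 mm by 188 mm) begins 65 mm behind the grasp point.
Start: joints at [-1.206, 0.13, 1.488, -0, 1.523, -0.085], TCP at [0.261, -0.54, 0.203] pointing down, gripper open.
Joint ranges: [-2.96, 2.96], [-0.89, 2.26], [0.02, 2.5], [-1.34, 4.48], [0, 2.73], [-2.66, 2.66]. Speed limits (rad/s): [2.39, 2.39, 2.79, 3.14, 3.14, 3.14].

INTERFACE

Orientations are given as a rotation vector (axis times angle).
In Python, from plant import monitor, eyes, job, robot gives the robot as it stands.
- The arm moves only by the tool servo_tool, never from a script. Its argument "plan" is a list that holds one entry, the list of rows, each a list of 7 numbers: the closure, from -1 (fully open) to 1 (shut), so that 0 is half open, then the shift along the world's x, y, z in mm, then the turn, a rotation vector about the world's x, y, z in rad. In form: [[[hand, dx, dy, dz, ax, ay, az], ...]]. A call has 1 to 12 rows; each row shifts and turns the commanded pose from where the row before left it; what a row does not reach is not made up. A row lasts 1/10 s, in which the tool goes at most 50 mm and 8.59 degrees, less where a joint would pass 70% of its speed; a pose out of reach is approached as far as the arm can. A call with a gripper value outside its range is refused whole. The fingers move at their own pace and stop on an object; "force" is the grip in N (left out, the last holds). Time passes only in rows, so rows that do not move let the fingers close. It gives the time, the measured TCP pose, the force and the opening at its end, in the units of the state.
- monitor.read_state(): the state, without advancing time (a new reading comes with each control period).
- eyes.read_camera(name): name is "side" or "top"; returns the picture (384x512x3 uint8, red, green, blue); there is no depth.
- eyes.camera_info(name): a dict with "mtx" (3x3 intrinsics, pixels), "R" (3x3) and "t" (3): a world point X has camera coordinates R X + t. Camera axes: x right, y down, z forward; pixel columns grow to the right and rows downward; lengths in m; the calibration is good to about 2 mm. A picture is of the moment at which its call begins. camera_info takes no time and is no camera call.
- job.close_job(): hands the job in, once; it reports no verdict.
The state is a dict: "t": time; "q": joint angles; "dq": joint speeds; "joint_torque": joint torques, N m; "tool_pos": TCP position; "orientation": TCP orientation; "force": force on the tool from outside, world axes, zero at the start; "wrist_torque": the same for the moment, N m; "opening": finger opening in m.
Only numpy, scipy, OpenCV 4.12 (cv2) and the standard library are available. Lean on these libraries where they do the work, as an engineer would, in place of code of your own. Each camera call takes 0.05 s, during which the arm holds its last target. There are 200 camera calls.

TASK

Click the two loose dispersing tools (the steel rods with a square collar at each end) down into the empty spring clips of the rail, so that its three tools stand in size order: the shortest next to the blue end, the longest next to the orange end. Push each fully home, lying across the rail and roughly centred on it, either way round, and let go. Leave the medium tool in the middle clips and leave the stirring paddle where it lies.

Things in the scene. Friction and masses are not known exactly. Their poses are not given: they have to be found in the camera images.
- tool_short: dispersing tool for a laboratory homogeniser: a bright steel rod 20 mm in diameter with a square 20 x 20 mm collar, 12 mm long, at each end (green plastic coupling at one end, brass at the other), 140 mm long overall. Origin on the rod's axis at mid-length; x runs along the rod, z up. About 100 g. Starts lying loose on the bench, axis 10 mm above it.
- tool_long: dispersing tool for a laboratory homogeniser: a bright steel rod 20 mm in diameter with a square 20 x 20 mm collar, 12 mm long, at each end (green plastic coupling at one end, brass at the other), 210 mm long overall. Origin on the rod's axis at mid-length; x runs along the rod, z up. About 140 g. Starts lying loose on the bench, axis 10 mm above it.
- tool_medium: dispersing tool for a laboratory homogeniser: a bright steel rod 20 mm in diameter with a square 20 x 20 mm collar, 12 mm long, at each end (green plastic coupling at one end, brass at the other), 175 mm long overall. Origin on the rod's axis at mid-length; x runs along the rod, z up. Already clicked into the middle place of the rail; to be left there.
- rail: clip rail fixed to the bench: aluminium base 130 (x) x 270 (y) x 8 mm, blue strip along its +y end, orange along its -y end (14 mm high). Two grey bars along y at x = +-34 mm, each 12 mm wide, 24 mm high: seated rods lie across both. Between them a 56 mm gap, floor 8 mm high, for fingers holding a rod at mid-length. Three places 75 mm apart. Origin: centre of underside; x across, y along the rail.
- place_blue (a point): End place next to the blue strip of the rail: the point where the mid-length axis of a fully home rod lies, 34 mm above the bench. x along a seated rod, y along the rail to its blue end, z up. Empty. On each bar a pair of sprung steel jaws (flared mouth 45 mm wide, 57 mm high; 15 mm neck 42 mm high) snaps over a rod pushed straight down: about 10 N in all; they centre it from some mm off.
- place_orange (a point): End place next to the orange strip of the rail: the point where the mid-length axis of a fully home rod lies, 34 mm above the bench. x along a seated rod, y along the rail to its blue end, z up. Empty at the start. Same sprung jaws as the blue place.
- place_middle (a point): Middle place of the rail: the point where the mid-length axis of a fully home rod lies, 34 mm above the bench. x along a seated rod, y along the rail to its blue end, z up. Holds the medium tool.
- paddle: stirring paddle, a bystander: thin steel rod 12 mm in diameter with a white flat blade (50 x 34 mm) and a small red end block, about 180 mm long, lying loose on the bench. Origin under the rod, at bench height; x along the rod towards the blade.
Things that resemble listed ones, but are neither listed nor needed, are in the scene too. Leave any brown or red look-alike of the tool_medium alone.

How it is judged:
By the outcome, as a careful person would: the job done as asked, in the order asked, and still so for the second after the job is handed in, with the robot touching nothing.
It also fails if it takes over 64 s, if anything falls off the work surface, if the arm or the gripper's body presses on something with over 40 N, if the wrist force passes 120 N, or if a joint passes its speed limit or range.

## Working session

There is one attempt and no reset: what is moved stays moved. The work goes in short steps, Python scripts to look and compute and a tool call to move; the robot and the scene stay as the last step left them, time stands still between calls to the robot, and variables do not carry over. Pictures are saved under pics/ and viewed, about 8 in all and at most 12, crops included, and the job is handed in when it is done.

Besides the shell and the picture viewer there is one more tool, called after "Emit:" as name(argument=value, ...), one argument or row to a line, values as JSON. servo_tool: Moves the arm, as the interface text tells. Its arguments: {"type":"object","properties":{"plan":{"type":"array"},"force":{"type":"number"}},"required":["plan"]}

```bash
mkdir -p pics; ls; python3 - <<'E'
from plant import monitor, eyes, job, robot
import cv2, numpy as np
print(robot.tips_ahead); s=monitor.read_state(); print(s)
for n in("top","side"):
    cv2.imwrite(f"pics/{n}0.png",eyes.read_camera(n)[:,:,::-1]); c=eyes.camera_info(n); print(n,c)
E
```

```text
pics
0.011
{'t': 0.0, 'q': array([-1.20640272e+00,  1.31183124e-01,  1.48922668e+00,  8.79683577e-06,
        1.52301254e+00, -8.53755855e-02]), 'dq': array([ 0.00024338, -0.00020511,  0.00113336,  0.00154737, -0.00062281,
        0.00155999]), 'joint_torque': array([ 2.34632198e-04, -5.59821510e+01, -4.91770542e+01,  7.69874454e-02,
        3.49554105e-02, -1.57775112e-04]), 'tool_pos': array([ 0.26068258, -0.53976436,  0.20220325]), 'orientation': array([-3.06071952e+00, -7.00150905e-01,  3.85770342e-04]), 'force': array([-0.67394747, -0.97910717, -0.19163207]), 'wrist_torque': array([ 0.03080993, -0.01374264, -0.03087589]), 'opening': 0.09295522902846622}
top {'mtx': array([[374.40809692,   0.        , 257.30956353],
       [  0.        , 374.40809692, 190.53420352],
       [  0.        ,   0.        ,   1.        ]]), 'R': array([[ 1.15937585e-02, -9.99932770e-01,  2.02188617e-04],
       [-9.86947909e-01, -1.14756848e-02, -1.60630424e-01],
       [ 1.60621945e-01,  1.66276071e-03, -9.87014603e-01]]), 't': array([-0.0418232 ,  0.43401822,  0.92673142])}
side {'mtx': array([[499.43278435,   0.        , 259.94392098],
       [  0.        , 499.43278435, 190.2371535 ],
       [  0.        ,   0.        ,   1.        ]]), 'R': array([[-0.71238536, -0.70173246, -0.00886809],
       [-0.44072225,  0.45717519, -0.77249903],
       [ 0.54614192, -0.54640863, -0.63495402]]), 't': array([0.28238363, 0.22881343, 1.10372436])}
```

View pics/top0.png

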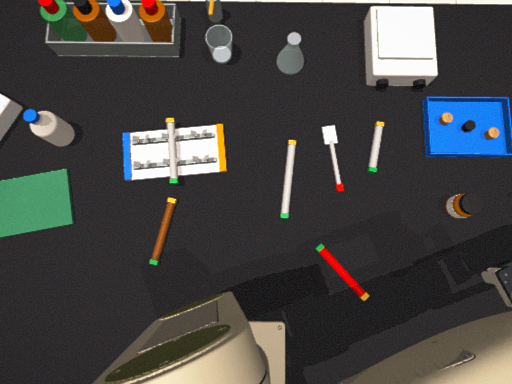

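View pics/side0.png

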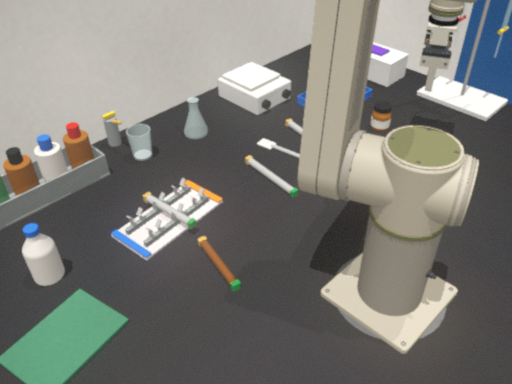

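The top view shows the rail at (175,150), blue end left and orange right, with the medium tool seated at (172,150). Candidates, by top-view pixel:
- Steel rod (289,180): the long tool.
- Steel rod (376,147): the short tool.
- Look-alikes: paddle (335,157), brown rod (163,230) and red rod (343,272), all to be left alone.

Next I'll measure the two tools and the rail and check them in a crop.

```bash
cat > h.py <<'E'
import numpy as np, cv2
from plant import monitor, eyes, job, robot
def back(n,uv,z):
    c=eyes.camera_info(n); d=c["R"].T@np.linalg.inv(c["mtx"])@[uv[0],uv[1],1]; o=-c["R"].T@c["t"]
    return o+d*(z-o[2])/d[2]
def proj(n,X):
    c=eyes.camera_info(n); p=c["mtx"]@(c["R"]@np.asarray(X,float)+c["t"]); return p[:2]/p[2]
RNG={"green":((50,120,60),(80,255,255)),"brass":((12,140,120),(30,255,255)),"blue":((100,150,80),(125,255,255))}
def blobs(img,col,box):
    x0,y0,x1,y1=box; m=cv2.inRange(cv2.cvtColor(img[y0:y1,x0:x1],cv2.COLOR_RGB2HSV),*RNG[col])
    n,l,s,c=cv2.connectedComponentsWithStats(m)
    out=[]
    for i in range(1,n):
        if s[i,4]>=12: out.append((c[i]+[x0,y0],s[i,4],cv2.minAreaRect(np.argwhere(l==i)[:,::-1].astype(np.float32)+[np.float32(x0),np.float32(y0)])))
    return out
E
python3 - <<'E'
from h import *
im=cv2.imread("pics/top0.png")[:,:,::-1].copy()
for nm,box in dict(long=(270,130,305,225),short=(360,115,392,180),med=(160,112,185,190)).items():
    z=.017 if nm!="med" else .041
    P={}
    for c in("green","brass"):
        b=blobs(im,c,box); P[c]=back("top",b[0][0],z); print(nm,c,[(x[0].round(1),x[1]) for x in b],P[c].round(4))
    d=P["green"]-P["brass"]; print(nm,"mid",((P["green"]+P["brass"])/2).round(4),"len",np.linalg.norm(d).round(4),"ang",np.degrees(np.arctan2(d[1],d[0])).round(1))
E=[]
for c,box in(("blue",(118,120,140,190)),("brass",(210,115,232,180))):
    for b in blobs(im,c,box): 
        print(c,b[1],b[2]); p=back("top",b[2][0],.013); E.append(p); print(p.round(4))
d=E[0]-E[-1]; print("rail centre",(E[0]+E[-1])/2,np.linalg.norm(d),"yaw",np.degrees(np.arctan2(-d[0],d[1])))
cv2.imwrite("pics/crop.png",cv2.resize(im[110:230,110:400],None,fx=2.7,fy=2.7,interpolation=cv2.INTER_CUBIC)[:,:,::-1])
E
```

```text
long green [(array([284. , 215.9]), np.int32(43))] [ 0.3717 -0.1066  0.017 ]
long brass [(array([291.7, 141.6]), np.int32(34))] [ 0.571  -0.1271  0.017 ]
long mid [ 0.4713 -0.1169  0.017 ] len 0.2003 ang 174.1
short green [(array([371.5, 169.7]), np.int32(53))] [ 0.4966 -0.3377  0.017 ]
short brass [(array([379.5, 123.2]), np.int32(37))] [ 0.6252 -0.3641  0.017 ]
short mid [ 0.5609 -0.3509  0.017 ] len 0.1313 ang 168.4
med green [(array([173.5, 181. ]), np.int32(50))] [0.4558 0.1783 0.041 ]
med brass [(array([169.2, 119.7]), np.int32(39))] [0.6198 0.1974 0.041 ]
med mid [0.5378 0.1878 0.041 ] len 0.1651 ang -173.4
blue 345 ((126.05480194091797, 155.47946166992188), (47.152854919433594, 7.25428581237793), 87.87889862060547)
[0.5288 0.3147 0.013 ]
brass 320 ((221.0413818359375, 146.99655151367188), (48.00029373168945, 6.7266845703125), 85.2363510131836)
[0.5551 0.0618 0.013 ]
rail centre [0.54195317 0.18823334 0.013     ] 0.25424512772391705 yaw 5.944484707567274
```

View pics/crop.png

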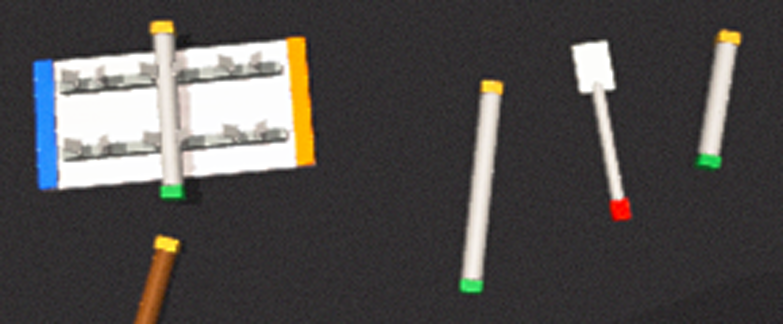

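The crop confirms two bright steel rods: long at crop (481,190), short at (720,100). The paddle lies between them, and the medium tool is in the middle clips. The lengths I measured between collar centres, about 200 and 131 mm, fit the 210 and 140 mm tools. I'll pick up the short one first.

Emit:
servo_tool(
  plan=[
    [[-0.3,30,19,-8,0,0,-0.065],[-0.3,30,19,-8,0,0,-0.065],[-0.3,30,19,-8,0,0,-0.065],[-0.3,30,19,-8,0,0,-0.065],[-0.3,30,19,-8,0,0,-0.065],[-0.3,30,19,-8,0,0,-0.065],[-0.3,30,19,-8,0,0,-0.065],[-0.3,30,19,-8,0,0,-0.065],[-0.3,30,19,-8,0,0,-0.065],[-0.3,31,18,-8,0,0,-0.068],[-0.3,0,0,0,0,0,0],[-0.3,0,0,0,0,0,0]],
  ],
  force=50,
)

```text
t: 1.3
tool_pos: [0.5618, -0.3505, 0.1222]
orientation: [-3.125, 0.315, 0.003]
force: [-1.1, -0.2, -0.4]
opening: 0.0604
```

```bash
cat >> h.py <<'E'
def st():
    s=monitor.read_state(); from scipy.spatial.transform import Rotation as Ro
    M=Ro.from_rotvec(s["orientation"]).as_matrix()
    print("t",round(s["t"],2),"pos",s["tool_pos"].round(4),"yaw",np.degrees(np.arctan2(M[1,0],M[0,0])).round(2),"z",M[:,2].round(3),"F",s["force"].round(1),"open",round(s["opening"],4),"q",s["q"].round(2))
E
python3 - <<'E'
from h import *
st()
for n in("top","side"): cv2.imwrite(f"pics/{n}1.png",eyes.read_camera(n)[:,:,::-1])
a=cv2.imread("pics/top1.png")[90:210,310:450];b=cv2.imread("pics/side1.png")[90:210,230:370]
cv2.imwrite("pics/c1.png",cv2.resize(np.hstack([a,b]),None,fx=2.8,fy=2.8))
E
```

```text
t 1.3 pos [ 0.5618 -0.3505  0.1222] yaw -11.5 z [-0.002  0.001 -1.   ] F [-1.1 -0.2 -0.4] open 0.0604 q [-0.63  0.34  1.39 -0.    1.41  1.14]
```

View pics/c1.png

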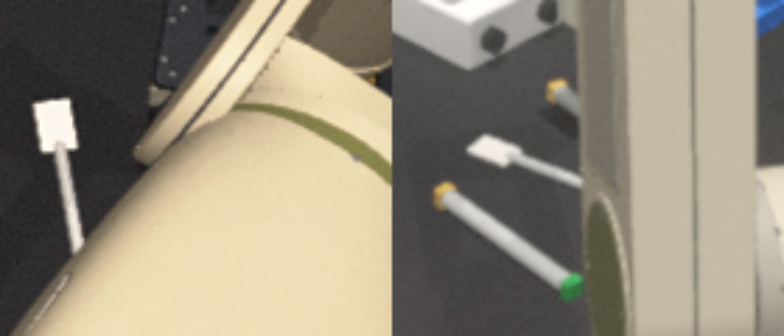

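The arm hides the rod in both views; only its brass end shows, at side-crop (557,92). The pose matches the measurement, so I'll descend and grip.

Emit:
servo_tool(
  plan=[
    [[-0.3,0,0,-40,0,0,0],[-0.3,0,0,-40,0,0,0],[-0.3,0,0,-19,0,0,0],[-0.3,0,0,-10,0,0,0],[-0.3,0,0,0,0,0,0],[1,0,0,0,0,0,0],[1,0,0,0,0,0,0],[1,0,0,0,0,0,0],[1,0,0,0,0,0,0],[1,0,0,0,0,0,0],[1,0,0,0,0,0,0]],
  ],
  force=50,
)

```text
t: 2.5
tool_pos: [0.562, -0.3513, 0.0144]
orientation: [3.125, -0.318, 0.0]
force: [0.4, -0.1, 0.0]
opening: 0.0169
```

Emit:
servo_tool(
  plan=[
    [[1,0,0,0,0,0,0],[1,0,0,0,0,0,0]],
  ],
)

```text
t: 2.7
tool_pos: [0.5619, -0.3513, 0.0142]
orientation: [-3.125, 0.319, 0.0]
force: [-0.5, -0.2, -0.6]
opening: 0.0021
```

```bash
python3 - <<'E'
from h import *
st()
E
```

```text
t 2.7 pos [ 0.5619 -0.3513  0.0142] yaw -11.64 z [-0.  0. -1.] F [-0.5 -0.2 -0.6] open 0.0021 q [-0.64  0.45  1.46  0.    1.23  1.14]
```

The fingers closed on nothing. I'll rise, move aside and look again.

Emit:
servo_tool(
  plan=[
    [[1,0,0,40,0,0,0],[1,0,0,40,0,0,0],[1,0,0,30,0,0,0],[-0.3,-40,0,10,0,0,0],[-0.3,-40,0,0,0,0,0],[-0.3,-40,-20,0,0,0,0],[-0.3,-40,-20,0,0,0,0],[-0.3,-20,-40,0,0,0,0],[-0.3,-20,-40,0,0,0,0]],
  ],
)

```text
t: 3.6
tool_pos: [0.3605, -0.472, 0.1345]
orientation: [3.125, -0.318, 0.001]
force: [0.9, -0.0, 1.0]
opening: 0.0435
```

```bash
python3 - <<'E'
from h import *
st()
for n in("top","side"): cv2.imwrite(f"pics/{n}2.png",eyes.read_camera(n)[:,:,::-1])
a=cv2.imread("pics/top2.png")[70:270,250:512];b=cv2.imread("pics/side2.png")[70:270,210:472]
cv2.imwrite("pics/c2.png",cv2.resize(np.hstack([a,b]),None,fx=1.5,fy=1.5))
E
```

```text
t 3.6 pos [ 0.3605 -0.472   0.1345] yaw -11.62 z [ 0. -0. -1.] F [ 0.9 -0.   1. ] open 0.0435 q [-1.    0.15  1.59  0.    1.4   0.77]
```

View pics/c2.png

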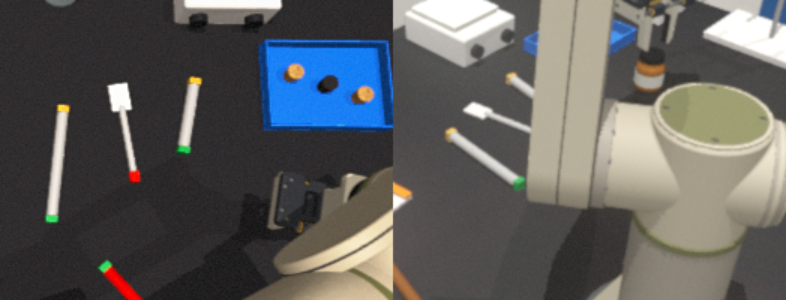

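The short rod still lies at top-crop (190,115), seemingly unmoved, and the gripper is at (305,200). I'll check where the TCP projects and compare the two cameras.

```bash
python3 - <<'E'
from h import *
T=cv2.imread("pics/top2.png")[:,:,::-1].copy();S=cv2.imread("pics/side2.png")[:,:,::-1].copy()
p=monitor.read_state()["tool_pos"]
for n in("top","side"): print(n,"tcp px",proj(n,p).round(1),"base px",proj(n,[0,0,0]).round(1))
for c in("green","brass"):
    b=blobs(T,c,(360,115,392,180))[0][0]; X=back("top",b,.017); print("short",c,b.round(1),X.round(4),"side px",proj("side",X).round(1))
    print(" side short",[ (x[0].round(1),back("side",x[0],.015).round(4)) for x in blobs(S,c,(270,110,320,145))])
    b=blobs(T,c,(270,130,305,225))[0][0]; X=back("top",b,.017); print("long",c,b.round(1),X.round(4),"side px",proj("side",X).round(1))
    print(" side long",[ (x[0].round(1),back("side",x[0],.015).round(4)) for x in blobs(S,c,(235,145,310,205))])
cv2.circle(T,tuple(proj("top",p).astype(int)),2,(255,0,255),-1);cv2.circle(S,tuple(proj("side",p).astype(int)),2,(255,0,255),-1)
cv2.imwrite("pics/c3.png",cv2.resize(np.hstack([T[150:250,390:510],S[40:140,320:440]])[:,:,::-1],None,fx=3,fy=3))
E
```

```text
top tcp px [450.  218.6] base px [240.4 365.9]
side tcp px [381.7 105.3] base px [387.7 293.8]
short green [371.6 169.6] [ 0.4968 -0.338   0.017 ] side px [313.3 139.4]
 side short []
long green [284.  215.9] [ 0.3717 -0.1066  0.017 ] side px [294.  191.4]
 side long [(array([293.7, 192. ]), array([ 0.3719, -0.1059,  0.015 ]))]
short brass [379.6 123.4] [ 0.6248 -0.3645  0.017 ] side px [288.3 121. ]
 side short []
long brass [291.7 141.6] [ 0.571  -0.1271  0.017 ] side px [248.  158.4]
 side long []
```

View pics/c3.png

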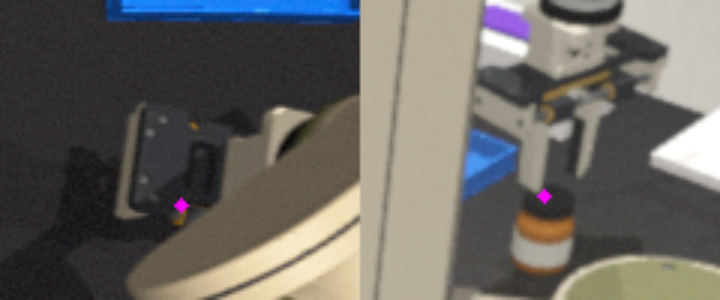

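The reported TCP projects about 8 px below where the fingers appear in the side view, at crop (545,196) against the fingertips' midpoint near (557,182). So the jaws may really be higher than reported. The long tool can be seen clearly from the side, so I'll go above it and check there.

Emit:
servo_tool(
  plan=[
    [[-0.3,12,39,0,0,0,0.01],[-0.3,12,39,0,0,0,0.01],[-0.3,12,39,0,0,0,0.01],[-0.3,12,39,0,0,0,0.01],[-0.3,12,39,0,0,0,0.01],[-0.3,12,39,0,0,0,0.01],[-0.3,12,39,0,0,0,0.01],[-0.3,12,39,0,0,0,0.01],[-0.3,14,43,0,0,0,0.02],[-0.3,0,0,-40,0,0,0],[-0.3,0,0,-10,0,0,0],[-0.3,0,0,0,0,0,0]],
  ],
)

```text
t: 4.9
tool_pos: [0.4697, -0.1155, 0.082]
orientation: [-3.136, 0.161, 0.008]
force: [-0.2, 0.0, 0.2]
opening: 0.0607
```

```bash
python3 - <<'E'
from h import *
st(); S=eyes.read_camera("side").copy(); s=monitor.read_state(); p=s["tool_pos"]
from scipy.spatial.transform import Rotation as Ro
M=Ro.from_rotvec(s["orientation"]).as_matrix()
S=cv2.resize(S[100:230,220:350],None,fx=4.6,fy=4.6,interpolation=cv2.INTER_CUBIC)
for k,(off,c) in enumerate([((0,0,0),(255,0,255)),((0,.03,.011),(255,0,0)),((0,-.03,.011),(0,255,255)),((0,0,.011),(255,255,0))]):
    u=(proj("side",p+M@np.array(off))-[220,100]+.5)*4.6; print(off,u.round()); cv2.drawMarker(S,tuple(int(v) for v in u),c,0,12,1)
cv2.imwrite("pics/c4.png",S[:,:,::-1])
E
```

```text
t 4.9 pos [ 0.4697 -0.1155  0.082 ] yaw -5.89 z [-0.005  0.002 -1.   ] F [-0.2  0.   0.2] open 0.0607 q [-0.35 -0.09  1.94 -0.    1.3   1.33]
(0, 0, 0) [233. 256.]
(0, 0.03, 0.011) [270. 252.]
(0, -0.03, 0.011) [194. 290.]
(0, 0, 0.011) [233. 271.]
```

View pics/c4.png

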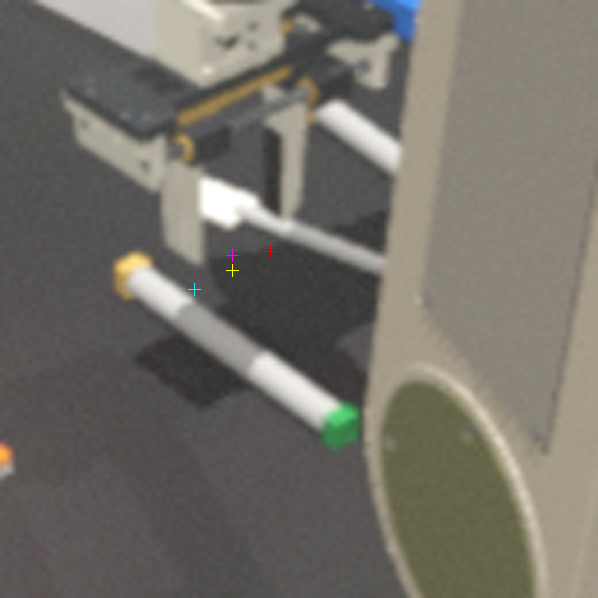

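In this side crop the near fingertip is at (195,262), but projection puts it at (194,290). The far fingertip is at (288,218), projected at (270,252). So the fingertips appear about 20 mm above the reported pose, which explains the empty close above the 20 mm rod. I'll descend slowly over the long tool, watching the force.

Emit:
servo_tool(
  plan=[
    [[-0.3,2,0,-35,0,0,0],[-0.3,0,0,-20,0,0,0],[-0.3,0,0,-7,0,0,0],[-0.3,0,0,-4,0,0,0],[-0.3,0,0,0,0,0,0],[-0.3,0,0,0,0,0,0]],
  ],
)

```text
t: 5.55
tool_pos: [0.475, -0.117, 0.0198]
orientation: [3.137, -0.163, 0.003]
force: [0.9, -0.2, -0.1]
opening: 0.0604
```

```bash
cat > look.py <<'E'
import sys
from h import *
from scipy.spatial.transform import Rotation as Ro
name,x0,y0,w,hh,f=sys.argv[1],*map(float,sys.argv[2:])
x0,y0,w,hh=map(int,(x0,y0,w,hh))
st(); S=eyes.read_camera("side").copy(); s=monitor.read_state(); p=s["tool_pos"]; M=Ro.from_rotvec(s["orientation"]).as_matrix()
S=cv2.resize(S[y0:y0+hh,x0:x0+w],None,fx=f,fy=f,interpolation=cv2.INTER_CUBIC); o=s["opening"]/2
for off,c in [((0,0,0),(255,0,255)),((0,o,.011),(255,0,0)),((0,-o,.011),(0,255,255))]:
    u=(proj("side",p+M@np.array(off))-[x0,y0]+.5)*f; print(off,u.round()); cv2.drawMarker(S,tuple(int(v) for v in u),c,0,12,1)
cv2.imwrite(f"pics/{name}.png",S[:,:,::-1])
E
python3 look.py c5 220 100 130 130 4.6
```

```text
t 5.55 pos [ 0.475  -0.117   0.0198] yaw -5.94 z [ 0.002 -0.001 -1.   ] F [ 0.9 -0.2 -0.1] open 0.0604 q [-0.35  0.    1.97 -0.    1.16  1.33]
(0, 0, 0) [228. 338.]
(0, 0.030345985958459852, 0.011) [265. 332.]
(0, -0.030345985958459852, 0.011) [190. 371.]
```

View pics/c5.png

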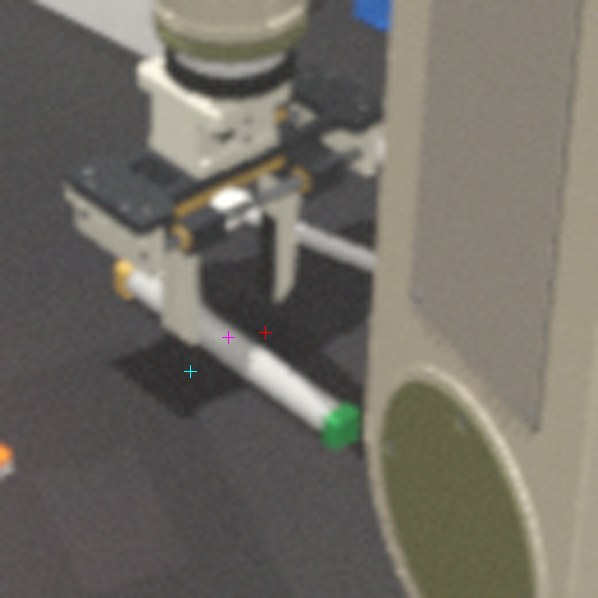

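Both fingertips, at (185,343) and (283,300), are still clearly above the bench, about 22 mm higher than reported, while the lateral position fits the rod. I'll go lower by feel, in small steps.

Emit:
servo_tool(
  plan=[
    [[-0.3,-2,0,-10,0,0,0],[-0.3,0,0,-6,0,0,0],[-0.3,0,0,-2,0,0,0],[-0.3,0,0,0,0,0,0],[-0.3,0,0,0,0,0,0]],
  ],
)

```text
t: 6.1
tool_pos: [0.4718, -0.1163, 0.0001]
orientation: [-3.137, 0.162, 0.0]
force: [0.1, -0.4, 0.2]
opening: 0.0605
```

Emit:
servo_tool(
  plan=[
    [[-0.3,0,0,-2,0,0,0],[-0.3,0,0,0,0,0,0]],
  ],
)

```text
t: 6.3
tool_pos: [0.4719, -0.1163, -0.0018]
orientation: [3.137, -0.162, 0.0]
force: [-0.2, -0.2, 0.7]
opening: 0.0606
```

Emit:
servo_tool(
  plan=[
    [[-0.3,0,0,-2,0,0,0],[-0.3,0,0,0,0,0,0]],
  ],
)

```text
t: 6.5
tool_pos: [0.4717, -0.1162, -0.004]
orientation: [-3.137, 0.162, 0.0]
force: [0.0, -0.5, -0.3]
opening: 0.0605
```

Emit:
servo_tool(
  plan=[
    [[-0.3,0,0,-2,0,0,0],[-0.3,0,0,0,0,0,0]],
  ],
)

```text
t: 6.7
tool_pos: [0.4717, -0.1163, -0.006]
orientation: [-3.137, 0.162, 0.001]
force: [-0.0, 0.3, -0.2]
opening: 0.0604
```

Emit:
servo_tool(
  plan=[
    [[-0.3,0,0,-2,0,0,0],[-0.3,0,0,0,0,0,0]],
  ],
)

```text
t: 6.9
tool_pos: [0.4717, -0.1162, -0.0081]
orientation: [-3.137, 0.162, 0.001]
force: [-0.3, -0.8, -0.5]
opening: 0.0605
```

```bash
python3 look.py c6 220 100 130 130 4.6
```

```text
t 6.9 pos [ 0.4717 -0.1162 -0.0081] yaw -5.91 z [-0.  0. -1.] F [-0.3 -0.8 -0.5] open 0.0605 q [-0.35  0.04  1.99  0.    1.11  1.33]
(0, 0, 0) [231. 375.]
(0, 0.030240980875246157, 0.011) [267. 370.]
(0, -0.030240980875246157, 0.011) [194. 409.]
```

View pics/c6.png

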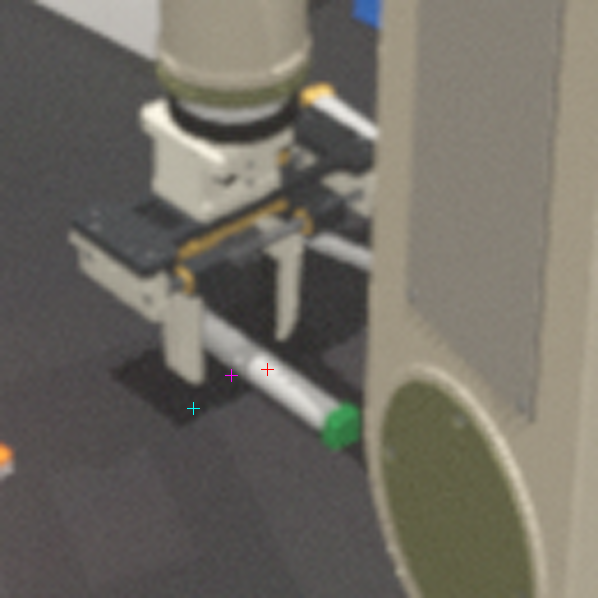

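The near tip is at (190,382) and the far tip at (285,338), and the rod passes between them. Allowing for the offset, the tips are about 4 mm above the bench, so I'll grip here.

Emit:
servo_tool(
  plan=[
    [[1,0,0,0,0,0,0],[1,0,0,0,0,0,0],[1,0,0,0,0,0,0],[1,0,0,0,0,0,0],[1,0,0,0,0,0,0],[1,0,0,0,0,0,0],[1,0,0,0,0,0,0],[1,0,0,0,0,0,0]],
  ],
  force=50,
)

```text
t: 7.75
tool_pos: [0.4719, -0.1164, -0.0077]
orientation: [3.137, -0.162, 0.0]
force: [0.2, -0.3, 0.4]
opening: 0.019
```

Emit:
servo_tool(
  plan=[
    [[1,0,0,10,0,0,0],[1,0,0,20,0,0,0],[1,0,0,40,0,0,0],[1,0,0,40,0,0,0],[1,0,0,8,0,0,0],[1,0,0,0,0,0,0]],
  ],
)

```text
t: 8.35
tool_pos: [0.4735, -0.1168, 0.1127]
orientation: [3.136, -0.162, 0.007]
force: [0.4, -0.2, -1.4]
opening: 0.0186
```

The long tool is held: opening 18.6 mm, and about 1.4 N of weight. I'll carry it above the orange place.

Emit:
servo_tool(
  plan=[
    [[1,11,33,0,0,0,0.03],[1,11,33,0,0,0,0.03],[1,11,33,0,0,0,0.03],[1,11,33,0,0,0,0.03],[1,11,33,0,0,0,0.03],[1,11,33,0,0,0,0.03],[1,9,32,0,0,0,0.03],[1,0,0,-15,0,0,0],[1,0,0,0,0,0,0],[1,0,0,0,0,0,0]],
  ],
)

```text
t: 9.35
tool_pos: [0.545, 0.1127, 0.093]
orientation: [3.137, 0.167, -0.007]
force: [0.3, -0.5, -1.1]
opening: 0.0188
```

```bash
cat > rod.py <<'E'
# rod ends seen vs predicted for rod held at TCP (axis dz above reported TCP)
import sys
from h import *
L=float(sys.argv[1]); dz=.0177
st(); s=monitor.read_state(); p=s["tool_pos"]+[0,0,dz]
from scipy.spatial.transform import Rotation as Ro
ax=Ro.from_rotvec(s["orientation"]).as_matrix()[:,0]
for n in("side","top"):
    im=eyes.read_camera(n)
    for sg in(1,-1):
        e=p+sg*ax*(L/2-.006)+[0,0,.003]; u=proj(n,e); x,y=u.astype(int)
        for c in("green","brass"):
            b=blobs(im,c,(max(x-28,0),max(y-28,0),x+28,y+28))
            print(n,sg,"pred",u.round(1),c,[(q[0].round(1),int(q[1]),(back(n,q[0],e[2])-e).round(4)[:2]) for q in b])
    cv2.imwrite(f"pics/last_{n}.png",im[:,:,::-1])
E
python3 rod.py .21; python3 - <<'E'
import cv2,numpy as np
a=cv2.imread("pics/last_side.png")[110:270,90:290];cv2.imwrite("pics/c7.png",cv2.resize(a,None,fx=3.7,fy=3.7))
E
```

```text
t 9.35 pos [0.545  0.1127 0.093 ] yaw 6.08 z [-0.004 -0.001 -1.   ] F [ 0.3 -0.5 -1.1] open 0.0188 q [ 0.11  0.1   1.73 -0.    1.32  1.58]
side 1 pred [159.9 157.6] green []
side 1 pred [159.9 157.6] brass []
side -1 pred [215.5 186.4] green [(array([215.5, 185.9]), 51, array([ 0.0014, -0.0012]))]
side -1 pred [215.5 186.4] brass [(array([193.1, 185.1]), 76, array([0.0432, 0.0349])), (array([212.3, 195.4]), 100, array([-0.0203,  0.0283]))]
top 1 pred [193.1 100.6] green []
top 1 pred [193.1 100.6] brass []
top -1 pred [198.6 179.5] green []
top -1 pred [198.6 179.5] brass [(array([222. , 160.1]), 128, array([ 0.0476, -0.054 ]))]
```

View pics/c7.png

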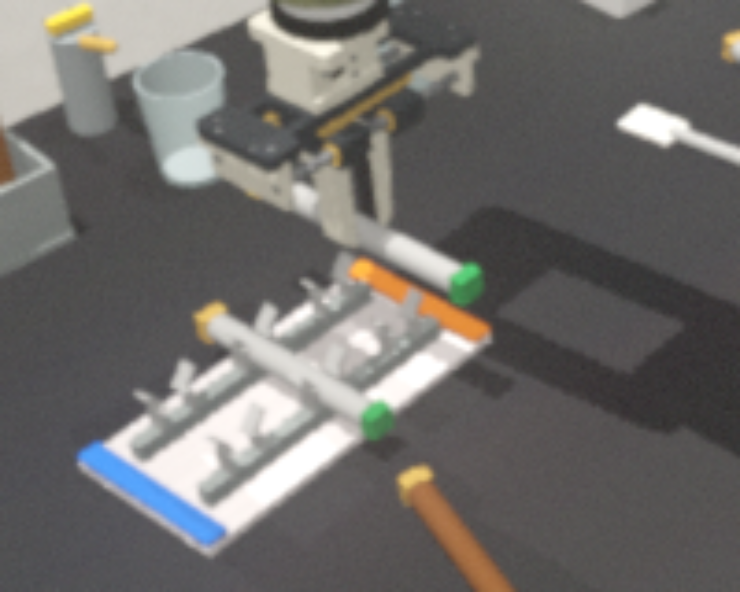

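The long tool hangs over the orange clips. Its green collar is at crop (466,284), within 2 mm of the prediction, so "axis = reading + 17.7 mm" holds. I'll shift 2 mm and push it in.

Emit:
servo_tool(
  plan=[
    [[1,2,2,-25,0,0,0],[1,0,0,-15,0,0,0],[1,0,0,-8,0,0,0],[1,0,0,-8,0,0,0],[1,0,0,-6,0,0,0],[1,0,0,-5,0,0,0],[1,0,0,0,0,0,0]],
  ],
)

```text
t: 10.15
tool_pos: [0.5508, 0.1146, 0.0295]
orientation: [3.136, 0.167, 0.006]
force: [2.4, -5.2, -0.2]
opening: 0.0185
```

Emit:
servo_tool(
  plan=[
    [[1,0,0,-4,0,0,0],[1,0,0,-3,0,0,0],[1,0,0,-2,0,0,0],[1,0,0,0,0,0,0],[1,0,0,0,0,0,0]],
  ],
)

```text
t: 10.65
tool_pos: [0.5498, 0.1148, 0.0196]
orientation: [3.136, 0.167, 0.003]
force: [3.1, -5.5, -1.5]
opening: 0.019
```

Emit:
servo_tool(
  plan=[
    [[1,0,-1.5,-2,0,0,0],[1,0,0,-2,0,0,0],[1,0,0,-1,0,0,0],[1,0,0,0,0,0,0],[1,0,0,0,0,0,0]],
  ],
)

```text
t: 11.15
tool_pos: [0.5492, 0.1137, 0.016]
orientation: [3.136, 0.168, 0.0]
force: [-7.5, -5.3, 15.5]
opening: 0.0185
```

Emit:
servo_tool(
  plan=[
    [[1,0,0,-1,0,0,0],[1,0,0,0,0,0,0],[1,0,0,0,0,0,0]],
  ],
)

```text
t: 11.45
tool_pos: [0.5493, 0.1137, 0.0159]
orientation: [3.136, 0.168, 0.0]
force: [-11.6, -6.4, 24.3]
opening: 0.0189
```

It stops at an axis height of about 34 mm with force building, so it is home. I'll release it partially open, because the medium tool is close, then rise.

Emit:
servo_tool(
  plan=[
    [[0.1,0,0,1,0,0,0],[0.1,0,0,0,0,0,0],[0.1,0,0,0,0,0,0],[0,0,0,0,0,0,0],[0,0,0,10,0,0,0],[0,0,0,30,0,0,0],[0,0,0,40,0,0,0],[0,0,0,34,0,0,0],[0,0,-35,0,0,0,-0.02],[0,0,-45,0,0,0,-0.03],[0,0,-45,0,0,0,-0.03],[0,0,-45,0,0,0,-0.03]],
  ],
)

```text
t: 12.65
tool_pos: [0.5489, -0.0572, 0.1292]
orientation: [3.141, -0.006, 0.002]
force: [0.3, -1.2, 0.1]
opening: 0.0461
```

Emit:
servo_tool(
  plan=[
    [[-0.3,2,-45,0,0,0,-0.03],[-0.3,2,-45,0,0,0,-0.03],[-0.3,2,-45,0,0,0,-0.03],[-0.3,2,-45,0,0,0,-0.03],[-0.3,2,-45,0,0,0,-0.03],[-0.3,3,-45,0,0,0,-0.03],[-0.3,0,-25,0,0,0,-0.02],[-0.3,0,0,0,0,0,0]],
  ],
)

```text
t: 13.45
tool_pos: [0.5611, -0.3545, 0.1286]
orientation: [3.124, -0.325, 0.0]
force: [0.6, 0.0, 0.1]
opening: 0.0604
```

```bash
python3 - <<'E'
from h import *
st()
T=eyes.read_camera("top").copy(); cv2.imwrite("pics/top3.png",T[:,:,::-1])
S=eyes.read_camera("side").copy(); cv2.imwrite("pics/side3.png",S[:,:,::-1])
for n,im,z in(("top",T,.041),("side",S,.038)):
  for c in("green","brass"):
    for b in blobs(im,c,(160,95,225,195) if n=="top" else (130,180,235,235)): print(n,c,b[0].round(1),b[1],back(n,b[0],z).round(4))
E
```

```text
t 13.45 pos [ 0.5611 -0.3545  0.1286] yaw -11.89 z [ 0.    -0.001 -1.   ] F [0.6 0.  0.1] open 0.0604 q [-0.64  0.34  1.38 -0.    1.42  1.14]
top green [173.5 181. ] 50 [0.4558 0.1783 0.041 ]
top green [202.7 183.8] 51 [0.4492 0.1032 0.041 ]
top brass [196.8 109.8] 37 [0.6481 0.1259 0.041 ]
top brass [169.2 119.7] 39 [0.6198 0.1974 0.041 ]
top brass [220.7 146. ] 297 [0.5498 0.0598 0.041 ]
side green [216.2 208.3] 28 [0.4527 0.1009 0.038 ]
side green [190.9 221.2] 17 [0.4618 0.1766 0.038 ]
side brass [192.4 184.7] 84 [0.5712 0.0817 0.038 ]
side brass [212.1 195.3] 107 [0.4994 0.0741 0.038 ]
```

The long tool is seated: its collars are at top-view (203,184) and (197,110), 74 mm from the medium tool and at seated height. Now the short tool again, going down to a reading of about −8 mm.

Emit:
servo_tool(
  plan=[
    [[-0.3,1,3.5,-40,0,0,0.005],[-0.3,0,0,-40,0,0,0],[-0.3,0,0,-30,0,0,0],[-0.3,0,0,-12,0,0,0],[-0.3,0,0,-7,0,0,0],[-0.3,0,0,-4,0,0,0],[-0.3,0,0,-3,0,0,0],[-0.3,0,0,0,0,0,0]],
  ],
)

```text
t: 14.35
tool_pos: [0.5637, -0.3478, -0.0065]
orientation: [3.125, -0.311, 0.003]
force: [-0.0, 0.8, -0.3]
opening: 0.06
```

Emit:
servo_tool(
  plan=[
    [[1,0,0,0,0,0,0],[1,0,0,0,0,0,0],[1,0,0,0,0,0,0],[1,0,0,0,0,0,0],[1,0,0,0,0,0,0],[1,0,0,0,0,0,0],[1,0,0,0,0,0,0],[1,0,0,0,0,0,0],[1,0,0,0,0,0,0]],
  ],
  force=50,
)

```text
t: 15.25
tool_pos: [0.563, -0.3475, -0.0076]
orientation: [3.126, -0.311, 0.0]
force: [-0.6, -1.2, 1.7]
opening: 0.0189
```

Emit:
servo_tool(
  plan=[
    [[1,0,0,10,0,0,0],[1,0,0,20,0,0,0],[1,0,0,45,0,0,0],[1,0,0,45,0,0,0],[1,-2,30,0,0,0,0.02],[1,-2,43,0,0,0,0.02],[1,-2,43,0,0,0,0.02],[1,-2,43,0,0,0,0.02],[1,-2,43,0,0,0,0.02],[1,-2,43,0,0,0,0.02],[1,-2,43,0,0,0,0.02],[1,0,0,0,0,0,0]],
  ],
)

```text
t: 16.45
tool_pos: [0.5483, -0.0541, 0.1126]
orientation: [-3.138, 0.083, 0.001]
force: [-0.4, -0.8, -1.0]
opening: 0.0188
```

Emit:
servo_tool(
  plan=[
    [[1,-2,43,0,0,0,0.02],[1,-2,43,0,0,0,0.02],[1,-2,43,0,0,0,0.02],[1,-2,43,0,0,0,0.02],[1,-3,43,0,0,0,0.02],[1,-3,43,0,0,0,0.03],[1,-3,43,0,0,0,0.03],[1,0,22,-15,0,0,0.007],[1,0,0,0,0,0,0],[1,0,0,0,0,0,0]],
  ],
)

```text
t: 17.45
tool_pos: [0.5315, 0.2632, 0.0968]
orientation: [3.136, 0.172, -0.002]
force: [0.3, -0.6, -1.4]
opening: 0.0188
```

```bash
python3 rod.py .14
```

```text
t 17.45 pos [0.5315 0.2632 0.0968] yaw 6.28 z [-0.001 -0.001 -1.   ] F [ 0.3 -0.6 -1.4] open 0.0188 q [ 0.37  0.19  1.62 -0.    1.33  1.84]
side 1 pred [122.4 190. ] green []
side 1 pred [122.4 190. ] brass []
side -1 pred [158.8 211.6] green [(array([158.6, 210.1]), 28, array([ 0.0046, -0.0027]))]
side -1 pred [158.8 211.6] brass []
top 1 pred [131.3 118.2] green []
top 1 pred [131.3 118.2] brass []
top -1 pred [133.7 169.6] green [(array([133.6, 169.5]), 49, array([0.0003, 0.0003]))]
top -1 pred [133.7 169.6] brass []
```

The top view matches to under 1 mm, so I'll push it in.

Emit:
servo_tool(
  plan=[
    [[1,0,-0.5,-25,0,0,0],[1,0,0,-18,0,0,0],[1,0,0,-8,0,0,0],[1,0,0,-8,0,0,0],[1,0,0,-6,0,0,0],[1,0,0,-5,0,0,0],[1,0,0,-4,0,0,0],[1,0,0,-3,0,0,0],[1,0,0,-2,0,0,0],[1,0,0,0,0,0,0],[1,0,0,0,0,0,0]],
  ],
)

```text
t: 18.65
tool_pos: [0.5322, 0.263, 0.0183]
orientation: [3.137, 0.171, 0.001]
force: [2.9, -2.2, -1.7]
opening: 0.0188
```

Emit:
servo_tool(
  plan=[
    [[1,0,0,-1.5,0,0,0],[1,0,0,0,0,0,0],[1,0,0,0,0,0,0]],
  ],
)

```text
t: 18.95
tool_pos: [0.5316, 0.2628, 0.0163]
orientation: [3.136, 0.171, -0.001]
force: [1.8, -3.0, -1.5]
opening: 0.0188
```

Emit:
servo_tool(
  plan=[
    [[1,0,0,-1,0,0,0],[1,0,0,-0.5,0,0,0],[1,0,0,0,0,0,0],[1,0,0,0,0,0,0]],
  ],
)

```text
t: 19.35
tool_pos: [0.5317, 0.2629, 0.0162]
orientation: [3.136, 0.171, -0.001]
force: [-4.7, -6.7, 8.9]
opening: 0.0185
```

Bottomed: the height stays at 16.2 mm while the force rises. I'll release, rise and withdraw.

Emit:
servo_tool(
  plan=[
    [[1,0,0,-1,0,0,0],[1,0,0,0,0,0,0],[0.1,0,0,1,0,0,0],[0.1,0,0,0,0,0,0],[0.1,0,0,0,0,0,0],[0,0,0,0,0,0,0],[0,0,0,10,0,0,0],[0,0,0,30,0,0,0],[0,0,0,45,0,0,0],[0,0,0,45,0,0,0],[0,-20,-40,10,0,0,0],[0,-20,-40,0,0,0,0]],
  ],
)

```text
t: 20.55
tool_pos: [0.4939, 0.1837, 0.1597]
orientation: [-3.135, -0.174, -0.011]
force: [-0.2, -0.6, -0.4]
opening: 0.0466
```

Emit:
servo_tool(
  plan=[
    [[0,-15,-45,0,0,0,0],[0,-15,-45,0,0,0,0],[0,-15,-45,0,0,0,0],[0,-15,-45,0,0,0,0],[0,-10,-45,0,0,0,0],[0,-10,-45,0,0,0,0],[0,0,-30,0,0,0,0],[0,0,0,0,0,0,0]],
  ],
)

```text
t: 21.35
tool_pos: [0.4117, -0.12, 0.1562]
orientation: [3.136, 0.164, 0.002]
force: [-0.1, 0.1, 0.3]
opening: 0.0464
```

```bash
python3 - <<'E'
from h import *
st()
T=eyes.read_camera("top").copy(); S=eyes.read_camera("side").copy()
for c in("green","brass"):
    for b in blobs(T,c,(112,95,225,195)): print(c,b[0].round(1),b[1],back("top",b[0],.041).round(4))
cv2.imwrite("pics/c8.png",cv2.resize(np.hstack([T[90:250,100:310],S[130:290,90:300]])[:,:,::-1],None,fx=1.9,fy=1.9,interpolation=cv2.INTER_CUBIC))
E
```

```text
t 21.35 pos [ 0.4117 -0.12    0.1562] yaw 5.98 z [ 0.001 -0.001 -1.   ] F [-0.1  0.1  0.3] open 0.0464 q [-0.4  -0.33  2.   -0.    1.47  1.06]
green [144.  176.9] 46 [0.4656 0.2546 0.041 ]
green [173.6 180.9] 49 [0.4559 0.1782 0.041 ]
green [202.7 183.9] 50 [0.4491 0.1033 0.041 ]
brass [196.8 109.8] 37 [0.6481 0.1259 0.041 ]
brass [169.2 119.7] 39 [0.6198 0.1974 0.041 ]
brass [220.7 146. ] 297 [0.55   0.0599 0.041 ]
brass [141.1 128.3] 39 [0.5954 0.2701 0.041 ]
```

View pics/c8.png

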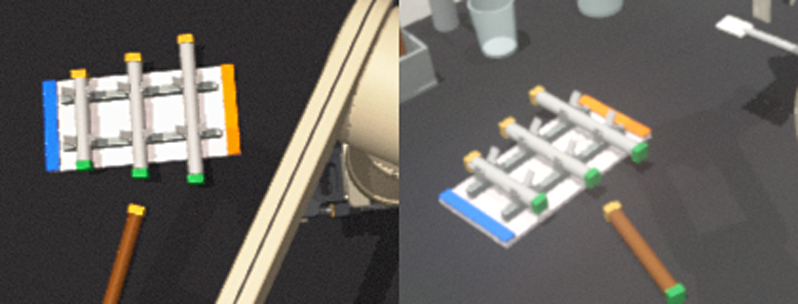

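Both views show the three tools parallel in the clips. The top crop has short at (82,118) next to blue, medium at (137,115) and long at (190,108) next to orange. The heights and the roughly 75 mm spacing match the seated medium tool.

```bash
python3 -c "
from plant import job; print(job.close_job())"
```

```text
the job is handed in; nothing more can be done
None
```

Both loose tools are clicked into the rail in size order, short next to blue and long next to orange, and the job is handed in. The medium tool has not moved, and I did not touch the paddle or the brown and red look-alikes. About 21 s of the 64 s were used.

- **Last checks:** The final pictures show the three rods parallel and about 74–75 mm apart. The two I pushed in lie across the rail within a few mm of centre and at the same height as the medium tool. During each push the tool stopped at the home height of about 34 mm while the force rose (about 24 N for the long tool, 9 N for the short). The gripper was clear of everything at hand-in.
- **What disagreed:** The first grasp of the short tool closed on nothing. The side camera showed the fingertips about 20 mm higher than the reported TCP pose and `robot.tips_ahead` imply. I felt my way down to grip the long tool and used the corrected height for the rest. I did not find the cause of this offset.

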